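# Clamp a housing with the notched slide

### The arm

A 6-joint arm with a two-finger parallel gripper is mounted at the origin on the work surface. World frame = base frame: x ahead of the robot, y to its left, z up, the work surface at z = 0. Lengths are in mm, angles in rad, forces in N, time in s.
With the tool pointing down it reaches from about 275 to 975 mm from the base axis. Payload 8.4 kg.
Tool frame: the origin (TCP) lies on the centre line of the jaws, within the pads' length; the fingertips stand 22 mm ahead of it and the grasp point (between the pads) lies 3 mm ahead of it (manip.nose_length is the distance from the TCP to the fingertips, in mm); z points along the fingers, y is the line along which they close (so a half turn about z gives the same grasp; the last joint's range is limited). The gripper opens to 92 mm and grips with 3 to 60 N. Pads are 20 mm wide; open, the fingers measure 128 mm over their backs; the gripper's body (75 mm by 189 mm) begins 69 mm behind the grasp point.
Start: joints at [1.301, 0.353, 1.633, -0, 1.155, -0.002], TCP at [165.38, 602.725, 236.583] pointing down, gripper open.
Joint ranges: [-2.63, 2.63], [-0.92, 2.1], [0.06, 2.66], [-1.3, 4.44], [0, 2.69], [-3.02, 3.02]. Speed limits (rad/s): [2.22, 2.22, 2.79, 3.14, 3.14, 3.14].

### API

Orientations are given as [roll, pitch, yaw] about the fixed x, y, z axes, in that order (R = Rz(yaw) Ry(pitch) Rx(roll)).
In Python, from cell import manip, imaging, order gives the robot as it stands.
- The arm moves only by the tool jog_arm, never from a script. Its argument "deltas" is a list of rows, each a list of 4 numbers: the shift along the tool's x, y, z in m, then the turn about the tool's z in degrees. In form: [[x, y, z, twist], ...]. A call has 1 to 20 rows; each row is the pose to reach, as a shift and turn from the pose commanded when the call began, along the tool's axes at that moment; what a row does not reach only later rows make up. A row lasts 1/10 s, in which the tool goes at most 50 mm and 8.59 degrees, less where a joint would pass 70% of its speed; a pose out of reach is approached as far as the arm can. A call with a gripper value outside its range is refused whole. "claw" is the gripper's target within -1 to 1 (fully open at 1, half-way at 0, shut at -1), set as the call begins (left out, the last holds). The fingers move at their own pace and stop on an object; "force" is the grip in N (left out, the last holds). Time passes only in rows, so rows that repeat a pose let the fingers close. It gives the time, the measured TCP pose, the force, the opening and the grip force at its end, in the units of the state.
- manip.sense(): the state, without advancing time (a new reading comes with each control period).
- imaging.grab_frame(name): name is "side" or "top"; returns the picture (384x512x3 uint8, blue, green, red); there is no depth.
- imaging.get_calibration(name): a dict with "vertical_fov" (degrees; the focal length in pixels is half the picture's height over the tangent of half this angle, whatever the lens; pixels are square), "cx", "cy" (the principal point, pixels), "R" (3x3) and "t" (3): a world point X has camera coordinates R X + t. Camera axes: x right, y down, z forward; pixel columns grow to the right and rows downward; lengths in mm; the calibration is good to about 2 mm. A picture is of the moment at which its call begins. get_calibration takes no time and is no camera call.
- order.hand_in(): hands the job in; it is judged then, once.
The state is a dict: "t": time; "joint_pos": joint angles; "dq": joint speeds; "tau": joint torques, N m; "eef_pos": TCP position; "tcp_rot": TCP orientation; "ft_force": force on the tool from outside, world axes, zero at the start; "torque": the same for the moment, N m; "finger_gap": opening from 0.0 (shut) to 1.0 (fully open); "gripper_force": force on a finger pad.
Only numpy, scipy, OpenCV 4.12 (cv2) and the standard library are available. Lean on these libraries where they do the work, as an engineer would, in place of code of your own. Each camera call takes 0.05 s, during which the arm holds its last target. There are 200 camera calls.

### The job

Clamp the dark plastic housing in the slide fixture: lift the release bar on the carriage and hold it up while you slide the carriage towards the hood, so that its sprung pad pushes the housing home against the stop hidden under the hood and is squeezed in about two thirds. Then let the bar down and let go, so that the carriage locks in the nearest notch with the pad still pressing on the housing. Do not press the housing with more than 22 N, and leave everything else on the bench where it is.

Things in the scene. Friction and masses are not known exactly. Their poses are not given: they have to be found in the camera images.
- track: The fixture, bolted down: aluminium base plate 150 x 430 x 12 mm. Origin at the centre of its underside, on the bench; z up; the slide runs along its y axis, the hood is at the +y end. A steel slide bar 60 mm wide, top at z = 30 mm, runs the whole length. Guide walls for the housing, 50 mm high, stand at x = -57 and 57 mm from y = -60 mm on.
- hood_mouth (a point): Top middle of the open end of the grey sheet-metal hood: track y = 95 mm, z = 91 mm. The hood goes on to y = 210 mm, x = -60 to 60 mm. It hides a fixed end stop whose place is set anew for every job and not measured: the housing's leading face meets it somewhere between track y = 95 and 160 mm.
- notch_first (a point): Top of the first tooth of the notched strip, at track x = 46, y = -130, z = 25 mm. Teeth are 3.5 mm wide along y, 7 mm high, at 10 mm pitch up to track y = 10 mm. Before the first tooth (y = -200 to -132 mm) is a parking recess without teeth. The pawl is at the carriage's own y.
- carriage: Aluminium block 74 x 80 mm, top at z = 60 mm, sliding along the track's y axis only, up to track y = 10 mm. Its axes are parallel to the track's; its origin is in the middle of the block in x and y, level with the base plate's underside. It starts loose in the parking recess, at track y = -175 to -145 mm. Sliding friction about 1.5 N plus 60 N per m/s.
- front (a point): Middle of the block's front face, 40 mm ahead (+y) of the carriage's origin. From it sticks out a black rubber pad 70 x 26 mm on a spring: the pad's face is 30 mm ahead of this point and gives 22 mm before it is solid, with 5 N at first, rising 0.6 N per mm to 18 N. If the bar is let down between notches, this spring pushes the freed carriage back by up to 10 mm until the pawl drops in.
- bar_mid (a point): Middle of the release bar: a level steel rod of 12 mm diameter, 100 mm long, across the slide (along the carriage's x), held at both ends by legs 92 mm apart that ride up and down in the carriage. It is at z = 115 mm when down and always at the carriage's own y; under it 49 mm are free above the block.
- bail (a joint): Height of the release bar above its down position, in m: 0 is down (locked if over the notches), 0.014 is its upper end stop. A spring and its weight hold it down with 5 N, rising to 7 N at the top. The pawl on it is clear of the teeth above 0.007; let down on top of a tooth it rests at about 0.0065. Pawl and notches are greased: almost no friction.
- housing: The dark grey plastic housing to be clamped, 105 (x) x 110 (y) x 45 mm high, about 0.3 kg (0.21 to 0.39). Origin at the centre of its underside; its axes are nearly the track's. It stands loose on the slide bar between the guide walls, in front of the pad and short of the stop, and takes 1 to 4 N to push along. It must not be pressed with more than 22 N.
- driver: Electric screwdriver with an orange barrel, lying, 250 mm long, 42 mm thick; a bystander. Origin under its middle.
- scanner: Black hand-held scanner, lying, 165 mm long, 35 mm high; a bystander. Origin under its grip.
- cover: Flat black plastic plate 60 x 100 x 6 mm, lying on the bench between robot and fixture; a bystander. Origin at the centre of its underside.
- screw_dish: Round steel dish, 70 mm across, 30 mm high, on the bench on the far side of the fixture; a bystander. Origin at the centre of its underside.
- spare: A second housing of the same kind standing by itself on the bench, away from the fixture; a bystander, not to be used.
There are look-alikes about, which are no part of the job. What is shaped like the housing but blue, brown or orange is not meant.

How it is judged:
By the outcome, as a careful person would: the job done as asked, in the order asked, and still so for the second after the job is handed in, with the robot touching nothing.
It also fails if it takes over 70 s, if anything falls off the work surface, if the arm or the gripper's body presses on something with over 40 N, if the wrist force passes 120 N, or if a joint passes its speed limit or range.

## Working session

There is one attempt and no reset: what is moved stays moved. The work goes in short steps, Python scripts to look and compute and a tool call to move; the robot and the scene stay as the last step left them, time stands still between calls to the robot, and variables do not carry over. Pictures are saved under pics/ and viewed, at most 10 in all, crops included, and the job is handed in when it is done.

Besides the shell and the picture viewer there is one more tool, called after "Request:" as name(argument=value, ...), one argument or row to a line, values as JSON. jog_arm: Moves the arm, as the interface text tells. Its arguments: {"type":"object","properties":{"deltas":{"type":"array","items":{"type":"array","items":{"type":"number"}}},"claw":{"type":"number"},"force":{"type":"number"}},"required":["deltas"]}

```bash
mkdir -p pics; python3 - <<'E'
from cell import manip, imaging
import cv2
for n in("side","top"):
    c=imaging.get_calibration(n);print(n,c)
    cv2.imwrite(f"pics/{n}0.png",cv2.resize(imaging.grab_frame(n),(800,600),interpolation=cv2.INTER_CUBIC))
print(manip.sense(), manip.nose_length)
E
```

```text
side {'vertical_fov': 55.111469769172295, 'cx': 255.86422223207734, 'cy': 187.1206373934218, 'R': array([[ 0.88161548, -0.47172178, -0.01525448],
       [-0.32375343, -0.58092287, -0.74680141],
       [ 0.34342081,  0.66333037, -0.66487214]]), 't': array([-488.30136724,  269.50257184, 1160.7712188 ])}
top {'vertical_fov': 45.8993240086168, 'cx': 251.9511050458346, 'cy': 188.69140893883912, 'R': array([[ 0.02761735, -0.99951512, -0.01438048],
       [-0.99129963, -0.02553257, -0.12912447],
       [ 0.12869469,  0.01782144, -0.99152412]]), 't': array([  29.10319924,  554.49544673, 1386.75910669])}
{'t': 0.1, 'joint_pos': array([ 1.30057662e+00,  3.53601136e-01,  1.63403687e+00, -1.52528270e-05,
        1.15522183e+00, -2.39466603e-03]), 'dq': array([-0.00268529, -0.00277572, -0.00135742,  0.00052264,  0.00048998,
        0.00030608]), 'tau': array([ 1.80795982e-03, -5.94908166e+01, -3.34932089e+01,  6.99866354e-02,
        1.83174445e-02, -6.26677888e-05]), 'eef_pos': array([165.28693387, 602.31671742, 235.93465879]), 'tcp_rot': array([-3.14032544e+00,  1.09122420e-05,  2.87377379e+00]), 'ft_force': array([ 0.34627925, -0.100921  ,  0.44650491]), 'torque': array([0.06095528, 0.01612079, 0.0415033 ]), 'gripper_force': 0.0, 'finger_gap': 1.0015080605197213} 22.0
```

View pics/top0.png

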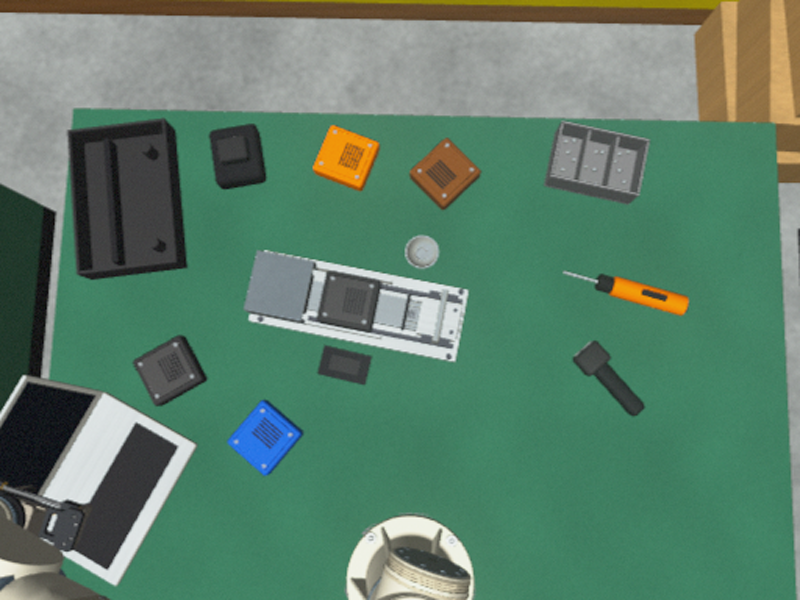

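View pics/side0.png

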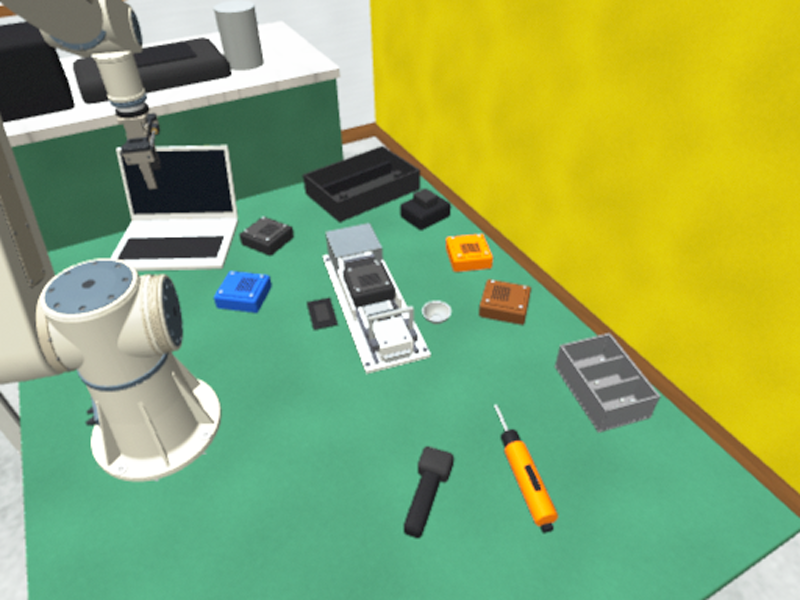

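The top view shows the fixture with base plate corners at about (468,289), (456,361) and (248,323). The release bar is near (442,315), the housing near (350,300) and the hood on the left. I'll crop closer.

```bash
python3 - <<'E'
from cell import imaging
import cv2,numpy as np
a=imaging.grab_frame("top")[155:235,150:305];b=imaging.grab_frame("side")[140:240,200:280]
cv2.imwrite("pics/c1.png",np.vstack([cv2.resize(a,None,fx=5,fy=5,interpolation=cv2.INTER_CUBIC)]))
cv2.imwrite("pics/c2.png",cv2.resize(b,None,fx=6,fy=6,interpolation=cv2.INTER_CUBIC))
E
```

```text
(no output)
```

View pics/c1.png

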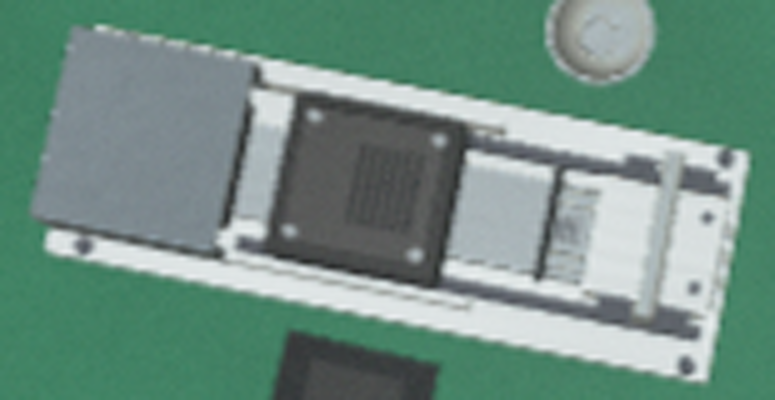

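View pics/c2.png

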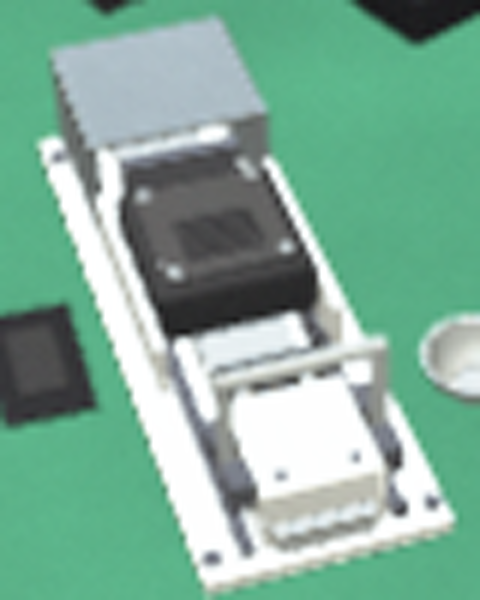

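The crops show the base corners (top crop) at (747,151), (707,382) and (45,252). The bar ends are (673,152)-(647,318) in the top crop and (215,382)-(385,345) in the side crop. The hood top corners are (75,28), (258,65), (218,248) and (33,217).

```bash
cat > h.py <<'E'
from cell import imaging
import numpy as np
def ray(n,u,v):
    c=imaging.get_calibration(n);f=192/np.tan(np.radians(c["vertical_fov"]/2));R=np.array(c["R"]);t=np.array(c["t"])
    return -R.T@t, R.T@np.array([(u-c["cx"])/f,(v-c["cy"])/f,1])
def plane(n,u,v,z):
    o,d=ray(n,u,v);return o+d*(z-o[2])/d[2]
def two(a,b):
    o1,d1=ray("top",*a);o2,d2=ray("side",*b)
    s=np.linalg.lstsq(np.c_[d1,-d2],o2-o1,rcond=None)[0];p,q=o1+s[0]*d1,o2+s[1]*d2
    return (p+q)/2,np.linalg.norm(p-q)
E
python3 - <<'E'
from h import *
np.set_printoptions(precision=1,suppress=True)
T=lambda x,y:(150+(x+.5)/5-.5,155+(y+.5)/5-.5); S=lambda x,y:(200+(x+.5)/6-.5,140+(y+.5)/6-.5)
P={k:plane("top",*T(*p),z) for k,p,z in [("R1",(747,151),12),("R2",(707,382),12),("L2",(45,252),12),("h1",(75,28),91),("h2",(258,65),91),("h3",(218,248),91),("h4",(33,217),91),("bF",(673,152),115),("bN",(647,318),115),("H1",(300,95),45+30),("H2",(470,130),75),("H3",(440,287),75),("H4",(270,250),75)]}
for k in P:print(k,P[k])
d=lambda a,b:np.linalg.norm(P[a]-P[b])
ang=lambda a,b:np.degrees(np.arctan2(*(P[b]-P[a])[1::-1]))
print("430?",d("R2","L2"),ang("R2","L2"),"150?",d("R1","R2"),ang("R2","R1"),"hood115,120",d("h1","h2"),d("h2","h3"),ang("h3","h4"),ang("h3","h2"),"bar100",d("bF","bN"),ang("bN","bF"))
print("side: ",[plane("side",*S(*p),12) for p in [(453,517),(207,590),(40,143)]])
print("bar tri",two(T(673,152),S(385,345)),two(T(647,318),S(215,382)))
print("housing",(P["H1"]+P["H2"]+P["H3"]+P["H4"])/4)
c=(P["R1"]+P["L2"])/2;y=P["L2"]-P["R2"];y/=np.linalg.norm(y);x=np.array([y[1],-y[0],0])
for k in P:print(k,(P[k]-c)@x,(P[k]-c)@y)
print(c,x,y)
E
```

```text
R1 [ 573.  -105.4   12. ]
R2 [425.5 -82.3  12. ]
L2 [496.6 340.3  12. ]
h1 [627.1 311.7  91. ]
h2 [607.1 198.9  91. ]
h3 [494.8 218.3  91. ]
h4 [510.7 331.   91. ]
bF [556.8 -52.7 115. ]
bN [458.  -39.3 115. ]
H1 [591.8 174.4  75. ]
H2 [572.8  69.4  75. ]
H3 [476.1  84.7  75. ]
H4 [495.9 188.9  75. ]
430? 428.5609249195446 80.44763477481672 150? 149.33748238489318 -8.883372100723399 hood115,120 114.51315403842001 113.89920476480951 82.00126131733676 -9.806263786227174 bar100 99.66617428747358 -7.7440471638923745
side:  [array([ 574.7, -103.4,   12. ]), array([425.6, -84.1,  12. ]), array([499.8, 342. ,  12. ])]
bar tri (array([557.2, -52.9, 115.4]), np.float64(0.9649551680800184)) (array([458.1, -39.2, 121.6]), np.float64(1.0307058402285778))
housing [534.2 129.4  75. ]
R1 74.66365137807095 -213.40864013931122
R2 -74.66365137807095 -215.1522847802334
L2 -74.66365137807095 213.40864013931122
h1 58.7954636326524 206.848751131483
h2 57.705828848616946 92.3407813483088
h3 -56.192257598489704 92.84550874346964
h4 -59.27668255283966 206.56731486595606
bF 49.88508639948452 -164.17592344329213
bN -49.73145310617609 -167.32097575100045
H1 46.74852405314974 65.67650710473919
H2 45.39271508771796 -41.03734894598721
H3 -52.48739024825761 -41.983366180721404
H4 -50.250449346625274 64.04106815786521
[534.8 117.4  12. ] [ 1.  -0.2  0. ] [0.2 1.  0. ]
```

Request:
jog_arm(
  deltas=[
    [0,0,-0.05,0],
    [-0.05,-0.05,-0.05,-6],
    [-0.501,-0.534,-0.03,-6],
    [-0.501,-0.534,-0.03,-6],
    [-0.501,-0.534,-0.03,-6],
    [-0.501,-0.534,-0.03,-6],
    [-0.501,-0.534,-0.03,-6],
    [-0.501,-0.534,-0.03,-6],
    [-0.501,-0.534,-0.03,-6],
    [-0.501,-0.534,-0.03,-6],
    [-0.501,-0.534,-0.03,-6],
    [-0.501,-0.534,-0.03,-6],
    [-0.501,-0.534,-0.03,-6],
    [-0.501,-0.534,-0.03,-6],
    [-0.501,-0.534,-0.03,-6],
    [-0.501,-0.534,-0.03,-6],
    [-0.501,-0.534,-0.03,-6],
    [-0.501,-0.534,-0.03,-6],
    [-0.501,-0.534,-0.03,-6],
    [-0.501,-0.534,-0.03,-6],
  ],
  claw=1,
)

```text
t: 2.2
eef_pos: [506.7, -43.7, 266.7]
tcp_rot: [3.141, -0.0, 2.98]
ft_force: [0.2, 0.6, -0.1]
finger_gap: 1.0
gripper_force: 0.0
```

Request:
jog_arm(
  deltas=[
    [0,-0.002,0.04,0],
    [0,-0.002,0.08,0],
    [0,-0.002,0.11,0],
    [0,-0.002,0.13,0],
    [0,-0.002,0.14,0],
    [0,-0.002,0.148,0],
    [0,-0.002,0.148,0],
    [0,-0.002,0.148,0],
  ],
)

```text
t: 3.0
eef_pos: [507.5, -46.6, 119.4]
tcp_rot: [3.141, 0.001, 2.979]
ft_force: [0.4, -0.2, 1.0]
finger_gap: 0.997
gripper_force: 0.0
```

```bash
python3 - <<'E'
from cell import imaging,manip
import cv2,numpy as np
b=imaging.grab_frame("side")[140:240,200:300]
cv2.imwrite("pics/c3.png",cv2.resize(b,None,fx=6,fy=6,interpolation=cv2.INTER_CUBIC))
s=manip.sense();print(s["eef_pos"],s["tcp_rot"],s["ft_force"])
E
```

```text
[507.59031339 -46.73934112 119.54558973] [3.14147155e+00 1.61683203e-03 2.97868093e+00] [-0.25012195  0.44697714 -0.02624934]
```

View pics/c3.png

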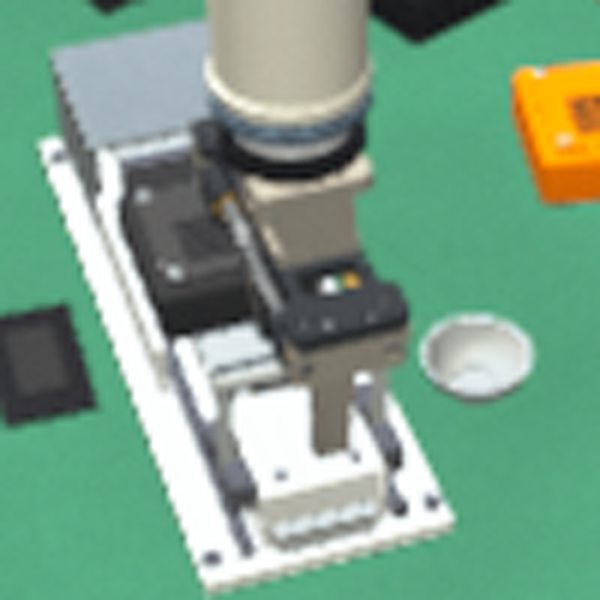

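The gripper straddles the bar between the legs: near finger tip at (330,450), bar from (215,382) behind it. I'll close it, starting 2 mm lower.

Request:
jog_arm(
  deltas=[
    [0,0,0.002,0],
    [0,0,0.002,0],
    [0,0,0.002,0],
    [0,0,0.002,0],
    [0,0,0.002,0],
    [0,0,0.002,0],
    [0,0,0.002,0],
    [0,0,0.002,0],
    [0,0,0.002,0],
    [0,0,0.002,0],
    [0,0,0.002,0],
    [0,0,0.002,0],
  ],
  claw=-1,
  force=45,
)

```text
t: 4.25
eef_pos: [506.9, -46.7, 116.6]
tcp_rot: [3.141, -0.0, 2.978]
ft_force: [-0.0, 2.0, -0.4]
finger_gap: 0.116
gripper_force: 45.0
```

Request:
jog_arm(
  deltas=[
    [0,0,-0.004,0],
    [0,0,-0.008,0],
    [0,0,-0.011,0],
    [0,0,-0.011,0],
    [0,0,-0.011,0],
    [0,0,-0.011,0],
  ],
)

```text
t: 4.85
eef_pos: [506.8, -46.8, 127.5]
tcp_rot: [3.142, -0.0, 2.979]
ft_force: [2.8, 0.9, -6.6]
finger_gap: 0.113
gripper_force: 45.0
```

Request:
jog_arm(
  deltas=[
    [0,0.005,-0.011,0],
    [0,0.01,-0.011,0],
    [0,0.015,-0.011,0],
    [0,0.02,-0.011,0],
    [0,0.025,-0.011,0],
    [0,0.03,-0.011,0],
    [0,0.035,-0.011,0],
    [0,0.04,-0.011,0],
    [0,0.042,-0.011,0],
    [0,0.044,-0.011,0],
    [0,0.044,-0.011,0],
    [0,0.044,-0.011,0],
  ],
)

```text
t: 6.05
eef_pos: [511.8, -3.6, 135.9]
tcp_rot: [-3.14, -0.005, 2.979]
ft_force: [4.5, -1.3, -31.1]
finger_gap: 0.115
gripper_force: 45.0
```

Request:
jog_arm(
  deltas=[
    [0,0,0.002,0],
    [0,0,0.004,0],
    [0,0,0.005,0],
    [0,0,0.005,0],
    [0,0,0.005,0],
    [0,0,0.005,0],
  ],
)

```text
t: 6.65
eef_pos: [512.2, -3.4, 133.3]
tcp_rot: [-3.141, -0.004, 2.979]
ft_force: [-4.7, -0.1, -7.8]
finger_gap: 0.117
gripper_force: 45.0
```

```bash
python3 - <<'E'
from cell import imaging,manip
import cv2,numpy as np
b=imaging.grab_frame("side")[140:240,200:300]
cv2.imwrite("pics/c4.png",cv2.resize(b,None,fx=6,fy=6,interpolation=cv2.INTER_CUBIC))
s=manip.sense();print(s["eef_pos"],s["tcp_rot"],s["ft_force"],s["torque"])
E
```

```text
[512.18616506  -3.37626857 133.33154213] [-3.14094284 -0.00355909  2.97854923] [-5.66634277 -0.443133   -6.55718722] [-0.10571035  1.10359155 -0.06290615]
```

View pics/c4.png

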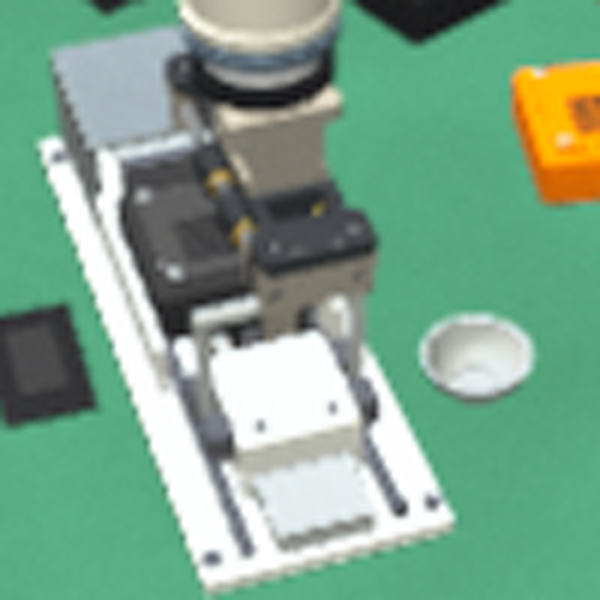

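Request:
jog_arm(
  deltas=[
    [0.001,0.004,0,0],
    [0.001,0.008,0,0],
    [0.001,0.012,0,0],
    [0.001,0.016,0,0],
    [0.001,0.02,0,0],
    [0.001,0.024,0,0],
    [0.001,0.027,0,0],
    [0.001,0.03,0,0],
    [0.001,0.032,0,0],
  ],
)

```text
t: 7.6
eef_pos: [517.5, 28.1, 133.6]
tcp_rot: [-3.141, -0.001, 2.979]
ft_force: [-5.1, -4.6, -6.6]
finger_gap: 0.113
gripper_force: 45.0
```

Request:
jog_arm(
  deltas=[
    [0,0.002,0,0],
    [0,0.004,0,0],
    [0,0.006,0,0],
  ],
)

```text
t: 7.9
eef_pos: [518.5, 34.0, 133.6]
tcp_rot: [-3.141, -0.001, 2.979]
ft_force: [-4.3, -3.3, -7.6]
finger_gap: 0.115
gripper_force: 45.0
```

Request:
jog_arm(
  deltas=[
    [0,0.002,0,0],
    [0,0.004,0,0],
    [0,0.006,0,0],
  ],
)

```text
t: 8.2
eef_pos: [519.4, 39.9, 133.6]
tcp_rot: [-3.14, -0.001, 2.979]
ft_force: [-3.6, -7.3, -6.5]
finger_gap: 0.111
gripper_force: 45.0
```

Request:
jog_arm(
  deltas=[
    [0,0.0015,0,0],
    [0,0.003,0,0],
  ],
)

```text
t: 8.4
eef_pos: [519.9, 42.2, 133.6]
tcp_rot: [-3.139, -0.001, 2.979]
ft_force: [-4.1, -8.7, -6.9]
finger_gap: 0.116
gripper_force: 45.0
```

Request:
jog_arm(
  deltas=[
    [0,0.0015,0,0],
    [0,0.003,0,0],
  ],
)

```text
t: 8.6
eef_pos: [520.3, 44.9, 133.5]
tcp_rot: [-3.139, -0.001, 2.979]
ft_force: [-3.8, -10.1, -6.5]
finger_gap: 0.115
gripper_force: 45.0
```

Request:
jog_arm(
  deltas=[
    [0,0.0015,0,0],
    [0,0.003,0,0],
  ],
)

```text
t: 8.8
eef_pos: [520.7, 47.6, 133.5]
tcp_rot: [-3.138, -0.001, 2.979]
ft_force: [-3.5, -11.2, -6.3]
finger_gap: 0.119
gripper_force: 45.0
```

Request:
jog_arm(
  deltas=[
    [0,0.0015,0,0],
    [0,0.003,0,0],
    [0,0.0045,0,0],
  ],
)

```text
t: 9.1
eef_pos: [521.4, 51.6, 133.5]
tcp_rot: [-3.138, -0.001, 2.98]
ft_force: [-3.6, -13.9, -6.8]
finger_gap: 0.113
gripper_force: 45.0
```

Request:
jog_arm(
  deltas=[
    [0,0.001,0,0],
    [0,0.002,0,0],
    [0,0.003,0,0],
    [0,0.003,0,0],
    [0,0.003,0,0],
  ],
)

```text
t: 9.6
eef_pos: [521.9, 54.4, 133.5]
tcp_rot: [-3.138, -0.001, 2.98]
ft_force: [-3.1, -14.6, -6.9]
finger_gap: 0.116
gripper_force: 45.0
```

```bash
python3 - <<'E'
from cell import imaging,manip
import cv2,numpy as np
a=imaging.grab_frame("top")[155:235,150:305]
cv2.imwrite("pics/c5.png",cv2.resize(a,None,fx=5,fy=5,interpolation=cv2.INTER_CUBIC))
s=manip.sense();print(s["eef_pos"],s["tcp_rot"],s["ft_force"],s["torque"])
E
```

```text
[521.86721045  54.3820128  133.45392591] [-3.13760008e+00 -1.49205413e-03  2.97962514e+00] [ -3.7314608  -13.52411416  -6.45575964] [-2.44131033  0.64655431 -0.03426881]
```

View pics/c5.png

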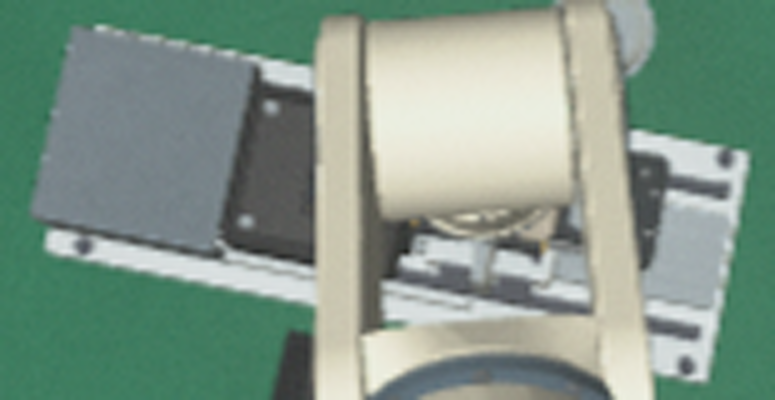

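The housing's front is now at the hood mouth (front screws at about (271,107) and (246,221)). The force of about 14 N fits two-thirds squeeze, and the carriage at about y=-65 is mid-gap. Lowering the bar.

Request:
jog_arm(
  deltas=[
    [0,0,0.002,0],
    [0,0,0.004,0],
    [0,0,0.006,0],
    [0,0,0.008,0],
    [0,0,0.009,0],
    [0,0,0.009,0],
    [0,0,0.009,0],
  ],
)

```text
t: 10.35
eef_pos: [521.9, 54.7, 124.5]
tcp_rot: [-3.138, -0.001, 2.979]
ft_force: [-4.1, -13.4, -5.6]
finger_gap: 0.113
gripper_force: 45.0
```

Request:
jog_arm(
  deltas=[
    [0,0,0.001,0],
    [0,0,0.002,0],
    [0,0,0.002,0],
    [0,0,0.002,0],
  ],
)

```text
t: 10.75
eef_pos: [522.0, 54.7, 122.6]
tcp_rot: [-3.138, -0.001, 2.979]
ft_force: [-3.3, -14.1, -5.1]
finger_gap: 0.116
gripper_force: 45.0
```

Request:
jog_arm(
  deltas=[
    [0,0,0.001,0],
    [0,0,0.001,0],
    [0,-0.001,0.001,0],
    [0,-0.002,0.001,0],
    [0,-0.002,0.001,0],
  ],
)

```text
t: 11.25
eef_pos: [522.0, 54.3, 121.7]
tcp_rot: [-3.141, -0.001, 2.978]
ft_force: [-5.6, -2.7, -4.9]
finger_gap: 0.116
gripper_force: 45.0
```

Request:
jog_arm(
  deltas=[
    [0,-0.0005,0.001,0],
    [0,-0.0005,0.001,0],
    [0,-0.0005,0.001,0],
    [0,-0.0005,0.001,0],
    [0,-0.0005,0.001,0],
    [0,-0.0005,0.001,0],
    [0,-0.0005,0.001,0],
    [0,-0.0005,0.001,0],
    [0,-0.0005,0.001,0],
    [0,-0.0005,0.001,0],
  ],
  claw=1,
)

```text
t: 12.25
eef_pos: [522.5, 54.0, 120.6]
tcp_rot: [-3.142, 0.0, 2.978]
ft_force: [-0.2, 0.5, 0.4]
finger_gap: 0.963
gripper_force: 0.0
```

Request:
jog_arm(
  deltas=[
    [0,0,-0.02,0],
    [0,0,-0.05,0],
    [0,0,-0.1,0],
    [0,0,-0.15,0],
    [0,-0.04,-0.18,0],
    [0,-0.09,-0.18,0],
    [0,-0.14,-0.18,0],
    [0,-0.19,-0.18,0],
    [0,-0.24,-0.18,0],
    [0,-0.29,-0.18,0],
    [0,-0.3,-0.18,0],
    [0,-0.3,-0.18,0],
  ],
)

```text
t: 13.45
eef_pos: [473.3, -243.3, 300.4]
tcp_rot: [3.141, -0.0, 2.975]
ft_force: [0.4, 0.1, -0.5]
finger_gap: 1.004
gripper_force: 0.0
```

```bash
python3 - <<'E'
from cell import imaging,manip
import cv2,numpy as np
a=imaging.grab_frame("top")[155:235,150:305];b=imaging.grab_frame("side")[140:240,200:280]
cv2.imwrite("pics/c6.png",cv2.resize(a,None,fx=5,fy=5,interpolation=cv2.INTER_CUBIC))
cv2.imwrite("pics/c7.png",cv2.resize(b,None,fx=6,fy=6,interpolation=cv2.INTER_CUBIC))
E
```

```text
(no output)
```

View pics/c6.png

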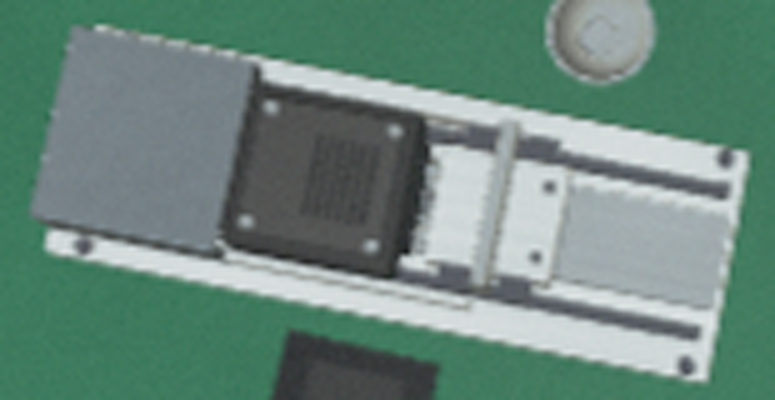

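View pics/c7.png

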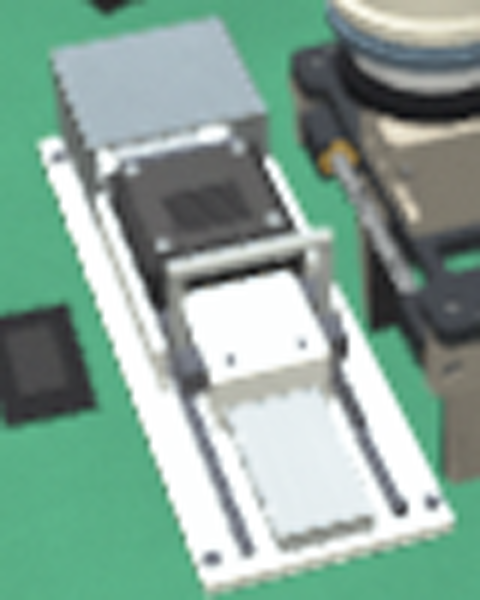

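The top view shows the housing against the hood and the carriage bar at about (497,205). The bar is down and the bystanders haven't moved. The force dropped as soon as I eased back, so the pawl holds with the pad squeezed about 14 mm. Handing in.

```bash
python3 -c "
from cell import order;print(order.hand_in())"
```

```text
the job is handed in; nothing more can be done
None
```

The housing is against the hidden stop, and the carriage is locked in its notch with the bar down and the pad pressing at about 13 N (squeezed roughly 14 of 22 mm, estimated from wrist force; a rough image check suggested up to 20 mm). On the way, a mistaken extra lift pulled the release bar against its upper stop with about 31 N (bar slipped about 5 mm in the jaws), and the job is handed in with no verdict returned.

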